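# Stopper press at the perfume bench: catch off, then hold the lever

### The job

One of the two bench presses has the brown stoppered bottle standing in it, the other an open cup: on the press with the bottle, first flip the safety catch right over, out of the way of the lever, then pull the lever by its handle fully to the front so that the pad presses the stopper down. Finish while the gripper is still holding the handle there, for it springs back if let go. Leave the other press and its cup and the other things on the bench alone.

Things in the scene. Friction and masses are not known exactly. Their poses are not given: they have to be found in the camera images.
- bottle: The stoppered bottle: round brown glass bottle with paper label and black stopper, 44 mm across, 80 mm tall in all; origin at the centre of its underside. It stands loose in the nest of one of the presses.
- cup: Small open white cup, 44 mm across, 45 mm tall, standing in the nest of the other press; origin at the centre of its underside.
- press_left: Left (+y) bench press, fixed: grey base plate 120 x 130 x 18 mm, two steel pillars, grey head 60 (x) x 130 (y) mm between 140 and 200 mm up; the lever stands on its +y side. Origin at the centre of the underside on the bench; its x axis points away from the press's front (the front, where the lever is pulled to, is -x), y to the left, z up.
- nest_left (a point): Centre of the nest on the base plate of the left press, 18 mm above the bench, straight under the ram; a bottle or cup stands here between four low lugs.
- handle_left (a point): Handle bar of the lever of the left press: black round bar 16 mm in diameter and 66 mm long along the press's y axis; this point, 1 mm from its middle, is the place to grip. At rest it is 284 mm above the bench and 62 mm behind (+x of) the press's centre, 120 mm to its +y side, and free above; the steel lever arm (14 mm thick) joins it at its inner (-y) end, 40 mm from this point. Its frame turns with the lever.
- lever_pivot_left (a point): Point on the pivot axis of the lever of the left press, abreast of the handle point, 170 mm above the bench; the axis runs along the press's y. The handle point moves on a circle of 130 mm radius about it.
- lever_left (a joint): Angle of the lever of the left press: 0 at rest, leaning 0.5 rad back to the press's +x; grows as the handle is pulled up and over to the press's front (-x), to its stop at 1.0 rad, leaning 0.5 rad forward at the same height. A spring brings it back when let go; about 4 N at the handle at the start, 13 N at the stop with the bottle. With the catch on, a stud on the lever arm meets the blade and it stops within about 0.1 rad. It lowers the ram by 30 mm per rad.
- catch_bar_left (a point): Finger bar at the tip of the safety catch of the left press: round steel bar 12 mm in diameter, 65 mm long along the press's x axis, its free end to the front; this point, 10 mm nearer the free end than the middle, is the place to grip or push. Closed, it is about 255 mm above the bench, 22 mm to the front and 94 mm to the +y side of the press's centre. Its frame turns with the catch.
- catch_pivot_left (a point): Point on the pivot axis of the safety catch of the left press, abreast of the finger bar's point, 206 mm above the bench; the axis runs along the press's x. The finger bar's point moves on a circle of 70 mm radius about it.
- catch_left (a joint): Angle of the safety catch of the left press: about 0 closed, leaning 45 degrees to the press's +y so that its flat blade stands in front of the lever arm; grows as it is flipped up and over to -y; upright at 0.785, fully over at its stop at 1.57, where the lever is free. Light (about 1 N at the bar), stays where it is left.
- pad_left: Round black pressing pad, 28 mm across, at the foot of the ram of the left press; origin at the centre of its underside, at rest 118 mm above the bench (20 mm above a stopper in the nest). It is sprung in the ram (1000 N/m): it meets the stopper with the lever at about 0.67 rad and presses with about 12 N at the lever's stop.
- press_right: Right (-y) bench press, fixed: grey base plate 120 x 130 x 18 mm, two steel pillars, grey head 60 (x) x 130 (y) mm between 140 and 200 mm up; the lever stands on its +y side. Origin at the centre of the underside on the bench; its x axis points away from the press's front (the front, where the lever is pulled to, is -x), y to the left, z up.
- nest_right (a point): Centre of the nest on the base plate of the right press, 18 mm above the bench, straight under the ram; a bottle or cup stands here between four low lugs.
- handle_right (a point): Handle bar of the lever of the right press: black round bar 16 mm in diameter and 66 mm long along the press's y axis; this point, 1 mm from its middle, is the place to grip. At rest it is 284 mm above the bench and 62 mm behind (+x of) the press's centre, 120 mm to its +y side, and free above; the steel lever arm (14 mm thick) joins it at its inner (-y) end, 40 mm from this point. Its frame turns with the lever.
- lever_pivot_right (a point): Point on the pivot axis of the lever of the right press, abreast of the handle point, 170 mm above the bench; the axis runs along the press's y. The handle point moves on a circle of 130 mm radius about it.
- lever_right (a joint): Angle of the lever of the right press: 0 at rest, leaning 0.5 rad back to the press's +x; grows as the handle is pulled up and over to the press's front (-x), to its stop at 1.0 rad, leaning 0.5 rad forward at the same height. A spring brings it back when let go; about 4 N at the handle at the start, 13 N at the stop with the bottle. With the catch on, a stud on the lever arm meets the blade and it stops within about 0.1 rad. It lowers the ram by 30 mm per rad.
- catch_bar_right (a point): Finger bar at the tip of the safety catch of the right press: round steel bar 12 mm in diameter, 65 mm long along the press's x axis, its free end to the front; this point, 10 mm nearer the free end than the middle, is the place to grip or push. Closed, it is about 255 mm above the bench, 22 mm to the front and 94 mm to the +y side of the press's centre. Its frame turns with the catch.
- catch_pivot_right (a point): Point on the pivot axis of the safety catch of the right press, abreast of the finger bar's point, 206 mm above the bench; the axis runs along the press's x. The finger bar's point moves on a circle of 70 mm radius about it.
- catch_right (a joint): Angle of the safety catch of the right press: about 0 closed, leaning 45 degrees to the press's +y so that its flat blade stands in front of the lever arm; grows as it is flipped up and over to -y; upright at 0.785, fully over at its stop at 1.57, where the lever is free. Light (about 1 N at the bar), stays where it is left.
- pad_right: Round black pressing pad, 28 mm across, at the foot of the ram of the right press; origin at the centre of its underside, at rest 118 mm above the bench (20 mm above a stopper in the nest). It is sprung in the ram (1000 N/m): it meets the stopper with the lever at about 0.67 rad and presses with about 12 N at the lever's stop.
- cylinder_glass: Bystander: slim white measuring cylinder, 28 mm across on a 60 mm foot, 150 mm tall; origin under its centre.
- flacon: Bystander: square greenish glass perfume flacon with brass cap, 46 x 34 mm, 88 mm tall; origin under its centre.
- vial: Bystander: small white jar with black lid, 36 mm across, 60 mm tall; origin under its centre.
There are look-alikes about, which are no part of the job. Leave any purple look-alike of the bottle alone.

How it is judged:
By the outcome, as a careful person would: the job done as asked, in the order asked, and still so for the second after the job is handed in, while the arm keeps its last pose, push and grip.
It also fails if it takes over 48 s, if anything falls off the work surface, if the arm or the gripper's body presses on something with over 40 N, if the wrist force passes 120 N, or if a joint passes its speed limit or range.

### The arm

A 6-joint arm with a two-finger parallel gripper is mounted at the origin on the work surface. World frame = base frame: x ahead of the robot, y to its left, z up, the work surface at z = 0. Lengths are in mm, angles in rad, forces in N, time in s.
With the tool pointing down it reaches from about 375 to 925 mm from the base axis. Payload 5.7 kg.
Tool frame: the origin (TCP) lies at the very end of the fingers, on their centre line; the grasp point (between the pads) lies 19 mm behind it; x points along the fingers, z is the direction in which the jaws open and shut, and the axes are right-handed (so a half turn about x gives the same grasp; the last joint's range is limited). The gripper opens to 85 mm and grips with 20 to 120 N. Pads are 22 mm wide; open, the fingers measure 114 mm over their backs; the gripper's body (76 mm by 85 mm) begins 54 mm behind the grasp point. The pads swing forward as they close: fully open they stand 13 mm farther back than shut.
Start: joints at [-1.407, 0.359, 1.51, -0, 1.272, -0.115], TCP at [165.106, -576.8, 193.667] pointing down, gripper open.
Joint ranges: [-2.97, 2.97], [-1.01, 2.36], [0.21, 2.38], [-0.96, 4.11], [0.2, 2.71], [-2.98, 2.98]. Speed limits (rad/s): [2.39, 2.39, 3.14, 3.14, 3.14, 3.14].

### API

Orientations are given as a 3x3 rotation matrix whose columns are the frame's x, y, z axes.
In Python, from plant import ctrl gives the robot as it stands. The module is installed in compiled form; this text tells all that it offers. Calls block until the motion is done:
- ctrl.movep(position, orientation): joint-space move of the TCP to a pose.
- ctrl.movel(position, ori=None, rate=150): straight line of the TCP; ori=None keeps the orientation; rate is the mean speed in mm/s.
- ctrl.move_joints(angles): joint-space move.
- ctrl.grip(opening): opening from 0.0 (shut) to 1.0 (fully open); the grip force is fixed at half the most; returns when the fingers have stopped.
- ctrl.dwell(seconds).
- ctrl.ik(position, orientation): joint angles nearest the present ones, or None.
- ctrl.observe(): the state.
- ctrl.camera(name): name is "scene" or "top" or "wrist"; returns the picture (400x640x3 uint8, blue, green, red); there is no depth.
- ctrl.calibration(name): a dict with "mtx" (3x3 intrinsics, pixels), "k1" (the pictures are not rectified: a ray, as slopes to the right and down, at radius r is drawn at 1 + k1 r^2 times it, then the intrinsics apply), "world_from_camera" (4x4, takes a point from camera to world coordinates). Camera axes: x right, y up, looking along -z (the intrinsics and any distortion apply to the point x, -y, -z); pixel columns grow to the right and rows downward; lengths in mm; the calibration is good to about 2 mm. A picture is of the moment at which its call begins: read the wrist's pose just before it. calibration takes no time and is no camera call; for the wrist camera it gives the pose at the moment of the call.
A pose or a line that the arm cannot do raises ctrl.IKError and nothing moves.
- ctrl.close_job(): hands the job in, once; it reports no verdict.
The state is a dict: "time": time; "qpos": joint angles; "joint_velocities": joint speeds; "joint_torque": joint torques, N m; "tcp_pos": TCP position; "tool_rot": TCP orientation; "ft_force": force on the tool from outside, world axes, zero at the start; "wrist_torque": the same for the moment, N m; "opening": opening from 0.0 (shut) to 1.0 (fully open).
Only numpy, scipy, OpenCV 4.12 (cv2) and the standard library are available. Lean on these libraries where they do the work, as an engineer would, in place of code of your own. Each camera call takes 0.05 s, during which the arm holds its last target.

## Working session

There is one attempt and no reset: what is moved stays moved. The work goes in short steps, each a Python script; the robot and the scene stay as the last script left them, time stands still between calls to the robot, and variables do not carry over. Pictures are saved under pics/ and viewed, and the job is handed in when it is done.

```bash
mkdir -p pics; ls; python3 - <<'E'
from plant import ctrl
import cv2,numpy as np
np.set_printoptions(precision=3,suppress=True)
for n in ["scene","top","wrist"]:
    c=ctrl.calibration(n);im=ctrl.camera(n);cv2.imwrite(f"pics/{n}0.png",im);print(n,c["mtx"].tolist(),c["k1"],c["world_from_camera"])
o=ctrl.observe();print(o["time"],o["tcp_pos"],o["tool_rot"],o["ft_force"],o["opening"])
E
```

```text
pics
scene [[397.19784114994593, 0.0, 320.8989801654957], [0.0, 397.19784114994593, 203.90567520251594], [0.0, 0.0, 1.0]] -0.03763585586967755 [[   0.168   -0.587    0.792 1443.53 ]
 [   0.986    0.085   -0.146 -123.237]
 [   0.018    0.805    0.593  855.898]
 [   0.       0.       0.       1.   ]]
top [[390.1822412961022, 0.0, 317.5238001909945], [0.0, 390.1822412961022, 202.89949778553827], [0.0, 0.0, 1.0]] -0.07288795760879953 [[   0.03     0.992   -0.125  439.251]
 [  -1.       0.029   -0.007   15.775]
 [  -0.003    0.125    0.992 1142.601]
 [   0.       0.       0.       1.   ]]
wrist [[286.5892416213996, 0.0, 321.1840408906171], [0.0, 286.5892416213996, 198.41399552677024], [0.0, 0.0, 1.0]] 0.013520257340291914 [[   0.275    0.909    0.313  246.56 ]
 [  -0.961    0.261    0.088 -554.983]
 [  -0.002   -0.325    0.946  372.782]
 [   0.       0.       0.       1.   ]]
0.15 [ 165.039 -576.255  193.046] [[-0.     0.961  0.275]
 [ 0.001  0.275 -0.961]
 [-1.     0.    -0.001]] [ 0.213  0.453 -0.535] 1.0008781672403897
```

View pics/scene0.png

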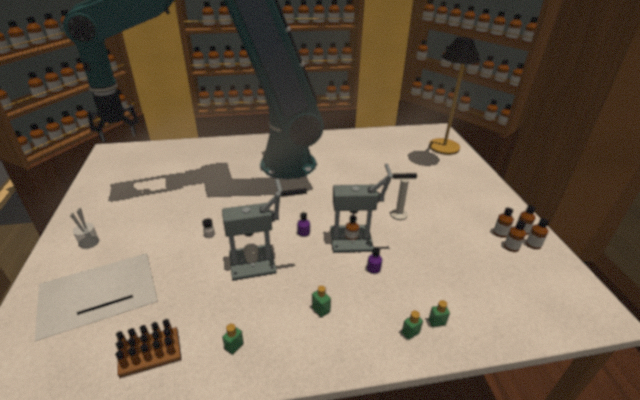

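View pics/top0.png

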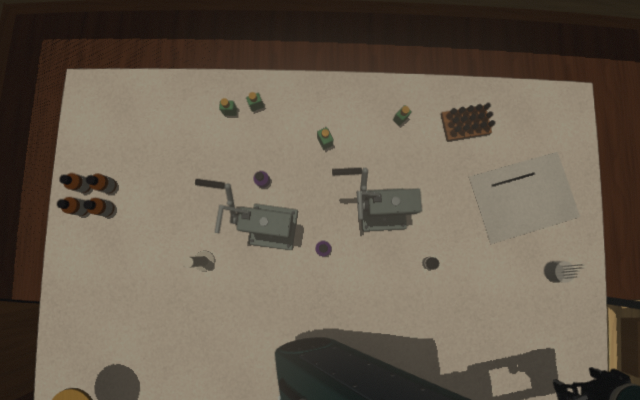

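View pics/wrist0.png

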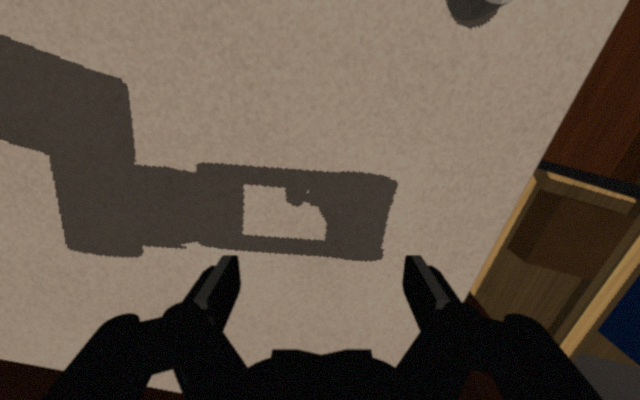

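```bash
python3 - <<'E'
import cv2,numpy as np
s=cv2.imread("pics/scene0.png");t=cv2.imread("pics/top0.png")
a=cv2.resize(s[155:285,205:430],(800,462),interpolation=cv2.INTER_CUBIC)
cv2.imwrite("pics/crop_s.png",cv2.convertScaleAbs(a,alpha=1.6))
a=cv2.resize(t[150:280,180:430],(800,416),interpolation=cv2.INTER_CUBIC)
cv2.imwrite("pics/crop_t.png",cv2.convertScaleAbs(a,alpha=1.6))
a=cv2.resize(t[160:260,185:305],(720,600),interpolation=cv2.INTER_CUBIC)
cv2.imwrite("pics/crop_t2.png",cv2.convertScaleAbs(a,alpha=1.6))
E
```

```text
(no output)
```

View pics/crop_s.png

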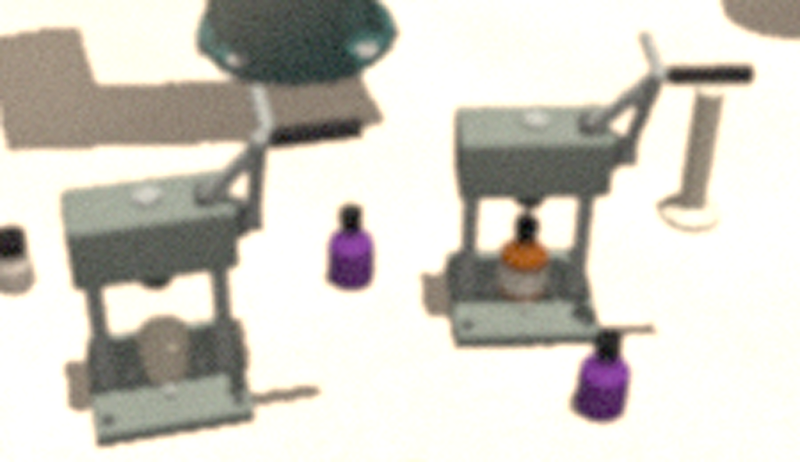

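View pics/crop_t2.png

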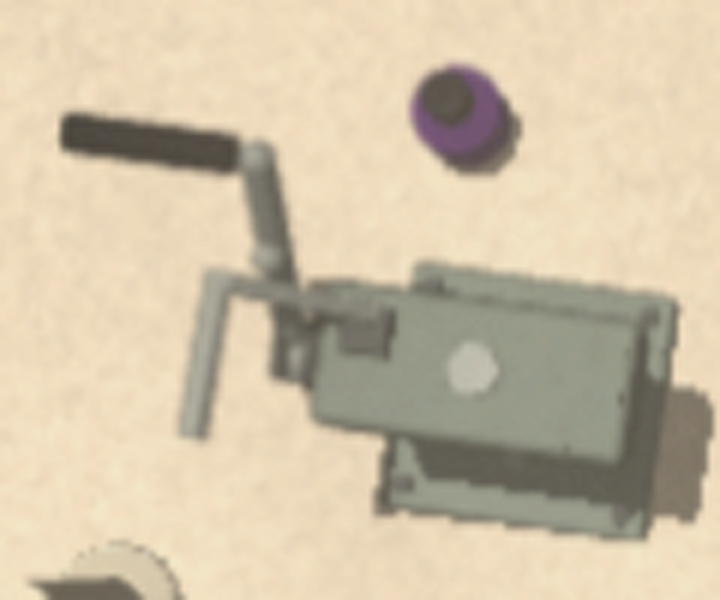

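```bash
cat > h.py <<'E'
import numpy as np,cv2
np.set_printoptions(precision=3,suppress=True)
def ray(c,uv):
    K=np.array(c["mtx"]);T=np.array(c["world_from_camera"])
    p=cv2.undistortPoints(np.array([[uv]],float),K,np.array([c["k1"],0,0,0,0.]))[0,0]
    d=T[:3,:3]@np.array([p[0],-p[1],-1]);return T[:3,3],d/np.linalg.norm(d)
def plane(c,uv,z):
    o,d=ray(c,uv);return o+d*(z-o[2])/d[2]
def tri(*obs):
    A=np.zeros((3,3));b=np.zeros(3);R=[ray(c,u) for c,u in obs]
    for o,d in R:
        P=np.eye(3)-np.outer(d,d);A+=P;b+=P@o
    X=np.linalg.solve(A,b);return X,[float(np.linalg.norm(np.cross(X-o,d))) for o,d in R]
def proj(c,X):
    T=np.linalg.inv(np.array(c["world_from_camera"]));p=T[:3,:3]@X+T[:3,3]
    s=np.array([p[0]/-p[2],-p[1]/-p[2]]);s=s*(1+c["k1"]*(s@s));K=np.array(c["mtx"])
    return K[:2,:2]@s+K[:2,2]
E
python3 - <<'E'
from plant import ctrl
from h import *
s=cv2.imread("pics/scene0.png");t=cv2.imread("pics/top0.png")
cs,ct=ctrl.calibration("scene"),ctrl.calibration("top")
def mask(im,x0,x1,y0,y1,th):
    g=im.max(2);m=np.zeros(g.shape,np.uint8);m[y0:y1,x0:x1]=(g[y0:y1,x0:x1]<th)*255
    cs_,_=cv2.findContours(m,0,2);c=max(cs_,key=cv2.contourArea);r=cv2.minAreaRect(c);return r,cv2.boxPoints(r)
rt=mask(t,192,228,176,192,75);rs=mask(s,392,420,168,183,75)
print(rt,rs)
print("handle mid",tri((cs,rs[0][0]),(ct,rt[0][0])))
F=lambda u,v:(205+u/3.5556,155+v/3.5556)
G=lambda u,v:(185+u/6,160+v/6)
print("bar corner",tri((cs,F(658,76)),(ct,G(218,278))))
print("bar tip",tri((cs,F(645,38)),(ct,G(195,435))))
print("ram top",tri((cs,F(535,118)),(ct,G(470,370))))
# head corners at z=200
for n,(u,v) in dict(bl=(418,262)).items(): pass
for uv in [(637,322),(613,458),(312,418)]: print(plane(ct,G(*uv),200))
for uv in [(457,110),(457,135),(610,132)]: print('s',plane(cs,F(*uv),200))
E
```

```text
(((209.58999633789062, 183.36997985839844), (29.557065963745117, 5.939697742462158), 8.130102157592773), array([[194.54, 184.22],
       [195.38, 178.34],
       [224.64, 182.52],
       [223.8 , 188.4 ]], dtype=float32)) (((404.0, 175.5), (3.0, 22.0), 90.0), array([[393., 174.],
       [415., 174.],
       [415., 177.],
       [393., 177.]], dtype=float32))
handle mid (array([584.174, 263.607, 284.593]), [1.3797105477027225, 1.3797105477026614])
bar corner (array([536.735, 242.424, 253.58 ]), [0.6844452480889813, 0.6844452480889874])
bar tip (array([476.574, 249.202, 252.406]), [0.4891069325669044, 0.48910693256682614])
ram top (array([508.207, 151.366, 202.397]), [0.2723481476784513, 0.2723481476784586])
[529.93   85.171 200.   ]
[474.758  92.755 200.   ]
[487.048 215.137 200.   ]
s [483.972  90.143 200.   ]
s [519.92   83.079 200.   ]
s [533.434 208.422 200.   ]
```

```bash
cat >> h.py <<'E'
YAW=-0.108
def Rt(tilt=0.,yaw=YAW):
    # tool x down (tilt>0: fingers point toward -x press / wrist leans back), z=press x
    px=np.array([np.cos(yaw),np.sin(yaw),0]);py=np.array([-np.sin(yaw),np.cos(yaw),0]);pz=np.array([0,0,1.])
    x=-np.sin(tilt)*px-np.cos(tilt)*pz; y=py; z=np.cross(x,y)
    return np.column_stack([x,y,z])
E
python3 - <<'E'
from plant import ctrl
from h import *
for p in ([480,215,400],[560,215,400],[497,270,242],[584,263.6,265],[453,278,265]):
  for t in (-.4,-.2,0,.2,.4):
    print(p,t,ctrl.ik(p,Rt(t)))
# q
c=ctrl.observe()
ctrl.movep([480,215,400],Rt());
cal=ctrl.calibration("wrist");im=ctrl.camera("wrist");np.save("c1.npy",cal,allow_pickle=True);cv2.imwrite("pics/w1.png",im)
ctrl.movep([560,215,400],Rt());
cal=ctrl.calibration("wrist");im=ctrl.camera("wrist");np.save("c2.npy",cal,allow_pickle=True);cv2.imwrite("pics/w2.png",im)
o=ctrl.observe();print(o["time"],o["tcp_pos"],o["qpos"])
E
```

```text
[480, 215, 400] -0.4 [ 0.451 -0.077  1.615 -0.218  1.266  0.589]
[480, 215, 400] -0.2 [ 0.36   0.018  1.469 -0.09   1.476  0.468]
[480, 215, 400] 0 [ 0.29   0.128  1.329 -0.     1.684  0.398]
[480, 215, 400] 0.2 [0.237 0.247 1.198 0.071 1.884 0.36 ]
[480, 215, 400] 0.4 [0.197 0.37  1.078 0.134 2.073 0.347]
[560, 215, 400] -0.4 [ 0.376  0.035  1.506 -0.192  1.248  0.512]
[560, 215, 400] -0.2 [ 0.306  0.134  1.34  -0.08   1.484  0.414]
[560, 215, 400] 0 [ 0.251  0.249  1.177 -0.     1.716  0.359]
[560, 215, 400] 0.2 [0.209 0.374 1.018 0.066 1.939 0.335]
[560, 215, 400] 0.4 [0.176 0.504 0.867 0.131 2.153 0.335]
[497, 270, 242] -0.4 [ 0.548  0.114  1.806 -0.303  0.921  0.804]
[497, 270, 242] -0.2 [ 0.452  0.178  1.663 -0.117  1.133  0.601]
[497, 270, 242] 0 [ 0.376  0.269  1.52  -0.     1.353  0.484]
[497, 270, 242] 0.2 [0.316 0.377 1.379 0.082 1.567 0.416]
[497, 270, 242] 0.4 [0.27  0.497 1.244 0.147 1.773 0.38 ]
[584, 263.6, 265] -0.4 [ 0.448  0.192  1.648 -0.252  0.972  0.664]
[584, 263.6, 265] -0.2 [ 0.376  0.268  1.485 -0.099  1.213  0.51 ]
[584, 263.6, 265] 0 [ 0.316  0.367  1.32  -0.     1.455  0.424]
[584, 263.6, 265] 0.2 [0.269 0.483 1.154 0.074 1.69  0.379]
[584, 263.6, 265] 0.4 [0.232 0.609 0.991 0.139 1.918 0.362]
[453, 278, 265] -0.4 [ 0.621  0.048  1.82  -0.315  0.992  0.865]
[453, 278, 265] -0.2 [ 0.51   0.11   1.687 -0.125  1.183  0.655]
[453, 278, 265] 0 [ 0.42   0.2    1.556 -0.     1.386  0.528]
[453, 278, 265] 0.2 [0.351 0.307 1.429 0.088 1.586 0.453]
[453, 278, 265] 0.4 [0.299 0.424 1.308 0.158 1.777 0.411]
3.7417 [559.976 214.566 399.435] [0.251 0.25  1.177 0.    1.716 0.36 ]
```

View pics/w1.png

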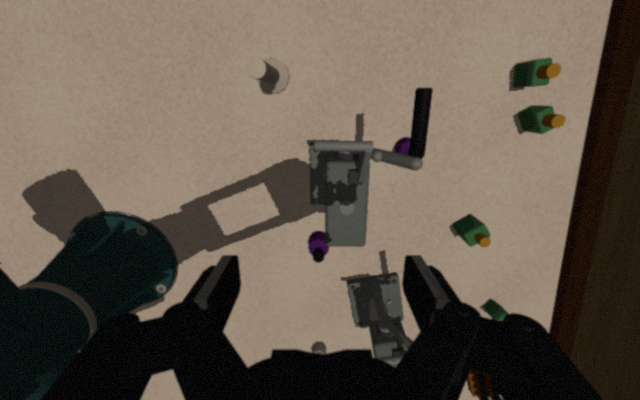

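View pics/w2.png

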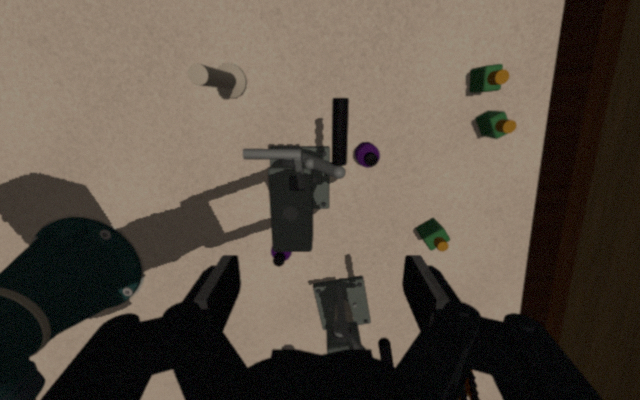

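w1 shows the handle bar from (424,90) to (417,156) and the catch bar from its tip (310,146) to its corner (372,146). In w2 the handle runs (341,99)–(340,164) and the catch bar (246,154)–(301,155). What could be mistaken for the target, in scene pixels:
- Brown bottle in the left press (352,227): this is the target.
- Purple look-alikes at (303,225) and (375,262).
- Brown bottle group near (520,228).
- Cup in the right press at (250,243).

The left press is chosen; the crop confirms it.

```bash
python3 - <<'E'
from h import *
c1=np.load("c1.npy",allow_pickle=True).item();c2=np.load("c2.npy",allow_pickle=True).item()
w1=cv2.imread("pics/w1.png");w2=cv2.imread("pics/w2.png")
def hand(im,x0,x1,y0,y1):
    g=im.max(2);m=np.zeros(g.shape,np.uint8);m[y0:y1,x0:x1]=(g[y0:y1,x0:x1]<55)*255
    # remove purple
    cs_,_=cv2.findContours(m,0,2);c=max(cs_,key=cv2.contourArea);return cv2.minAreaRect(c)
a=hand(w1,408,436,80,165);b=hand(w2,328,352,90,170);print(a,b)
print("handle",tri((c1,a[0]),(c2,b[0])))
print("ends",tri((c1,(424,89)),(c2,(341,98))),tri((c1,(417.5,156)),(c2,(340,164))))
print("tip",tri((c1,(309,146)),(c2,(245,154))))
print("corner",tri((c1,(372,146)),(c2,(300,155))))
E
```

```text
((418.57696533203125, 122.88461303710938), (17.240825653076172, 70.0796127319336), 7.125016689300537) ((338.8146667480469, 132.4088134765625), (17.026622772216797, 67.87640380859375), 4.398705005645752)
handle (array([584.833, 263.304, 282.216]), [0.18921390066604482, 0.18921390066605093])
ends (array([589.859, 295.184, 282.357]), [0.38237377535310313, 0.38237377535313066]) (array([583.089, 230.792, 284.409]), [0.30358500912955555, 0.30358500912958136])
tip (array([469.19 , 243.54 , 223.409]), [0.5239018483250732, 0.5239018483251024])
corner (array([540.635, 241.439, 261.002]), [0.5169412250262208, 0.5169412250262583])
```

```bash
python3 - <<'E'
from h import *
c1=np.load("c1.npy",allow_pickle=True).item();c2=np.load("c2.npy",allow_pickle=True).item()
for n,c in(("w1",c1),("w2",c2)):
    im=cv2.imread(f"pics/{n}.png");
    for P in [(476.6,249.2,252.4),(536.7,242.4,253.6),(584.5,263.4,283)]: print(n,proj(c,np.array(P)))
    u=230 if n=="w2" else 290
    cv2.imwrite(f"pics/{n}c.png",cv2.convertScaleAbs(cv2.resize(im[80:220,u:u+150],(640,597),interpolation=2),alpha=2))
a=np.hstack([cv2.imread("pics/w1c.png"),cv2.imread("pics/w2c.png")]);cv2.imwrite("pics/w12c.png",cv2.resize(a,(800,373)))
E
```

```text
w1 [313.889 144.669]
w1 [367.418 144.994]
w1 [418.5   123.079]
w2 [243.904 152.483]
w2 [296.865 152.892]
w2 [338.502 132.242]
```

View pics/w12c.png

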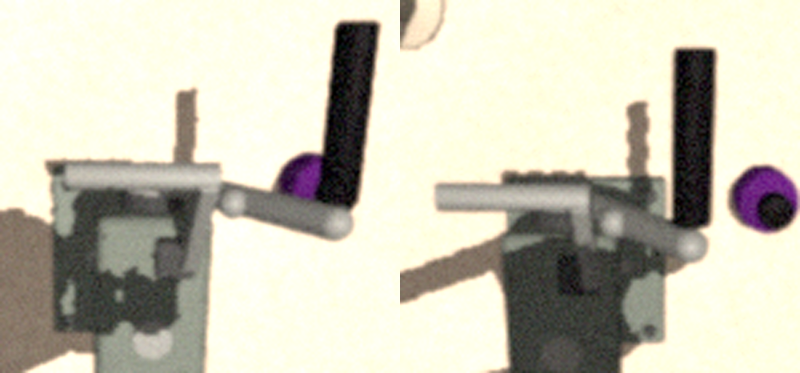

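```bash
python3 - <<'E'
from plant import ctrl
from h import *
R=Rt();py=R[:,1];pz=np.array([0,0,1.])
bar=np.array([498,247,254.]);piv=bar-49.5*py;piv[2]=205
ctrl.movep(bar+40*py+[0,0,130],R);ctrl.grip(0.0)
p=bar+32*py-15*pz;ctrl.movel(p,rate=180)
b=ctrl.observe();print(b["time"],b["tcp_pos"],b["ft_force"])
for a in np.linspace(45,-45,9)*np.pi/180:
    t=piv+(70*np.sin(a)+17)*py+(70*np.cos(a)-15)*pz
    ctrl.movel(t,rate=100)
    o=ctrl.observe();print(round(np.rad2deg(a)),o["tcp_pos"],o["ft_force"]-b["ft_force"])
    if np.linalg.norm((o["ft_force"]-b["ft_force"])[:2])>12: break
print(o["time"])
cv2.imwrite("pics/top1.png",ctrl.camera("top"));cv2.imwrite("pics/scene1.png",ctrl.camera("scene"))
t=cv2.imread("pics/top1.png")[160:260,185:305];s=cv2.imread("pics/scene1.png")[140:270,320:440]
cv2.imwrite("pics/v1.png",cv2.convertScaleAbs(np.hstack([cv2.resize(t,(400,333),interpolation=2),cv2.resize(s,(307,333),interpolation=2)]),alpha=1.6))
E
```

```text
5.925 [502.224 279.193 240.07 ] [0.044 0.115 0.6  ]
45 [500.155 263.259 240.327] [-0.269  0.503 -1.188]
34 [499.212 253.071 249.135] [ 0.324 -0.186 -0.802]
22 [497.566 240.868 255.115] [ 0.435  0.116 -0.087]
11 [496.02  227.851 258.815] [ 0.321 -0.316 -0.309]
0 [494.471 214.463 259.98 ] [ 0.463 -0.382 -0.663]
-11 [492.879 200.937 258.518] [-0.31   0.036 -0.247]
-22 [491.375 187.881 254.461] [0.826 0.024 0.486]
-34 [489.897 175.715 247.807] [-0.172  0.794 -0.496]
-45 [488.696 165.115 239.007] [ 0.297 -0.284 -0.789]
8.4917
```

View pics/v1.png

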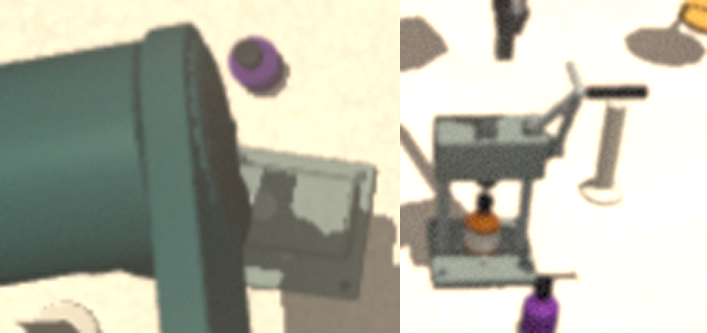

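```bash
python3 - <<'E'
from plant import ctrl
from h import *
o=ctrl.observe();print(o["time"],o["tcp_pos"],o["qpos"],proj(ctrl.calibration("scene"),o["tcp_pos"]))
cv2.imwrite("pics/scene2.png",cv2.resize(ctrl.camera("scene")[60:260,220:480],(780,600),interpolation=2))
E
```

```text
8.5917 [489.203 165.591 239.541] [0.192 0.197 1.624 0.    1.321 0.301] [359.628 173.692]
```

View pics/scene2.png

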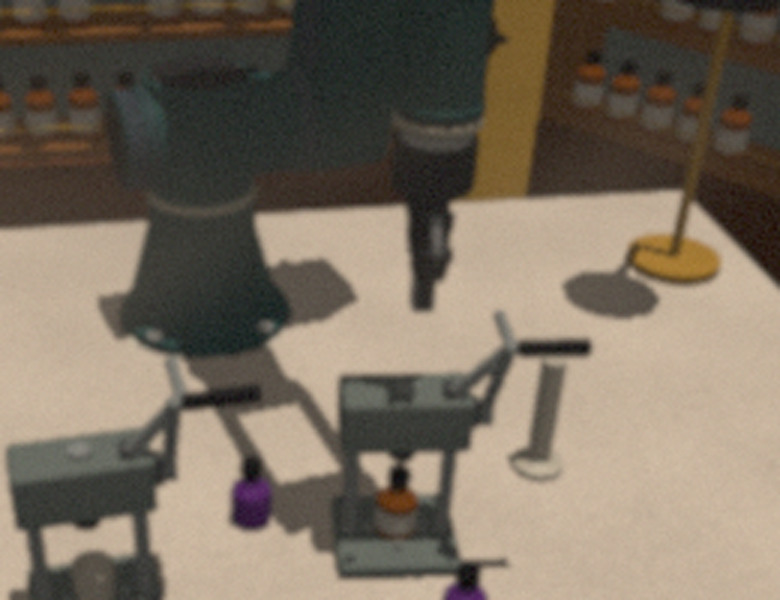

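```bash
python3 - <<'E'
from plant import ctrl
from h import *
o=ctrl.observe();c=ctrl.calibration("wrist");print(o["opening"],o["tcp_pos"],proj(c,o["tcp_pos"]))
im=ctrl.camera("wrist")
print(tri((c,(321,255)),(ctrl.calibration("scene"),(361,162.7))))
cv2.imwrite("pics/w3.png",cv2.convertScaleAbs(im,alpha=1.8))
E
```

```text
-0.004188295059185705 [489.35  165.638 239.664] [319.851 226.711]
(array([490.395, 166.024, 277.694]), [0.4279441996512335, 0.4279441996512489])
```

View pics/w3.png

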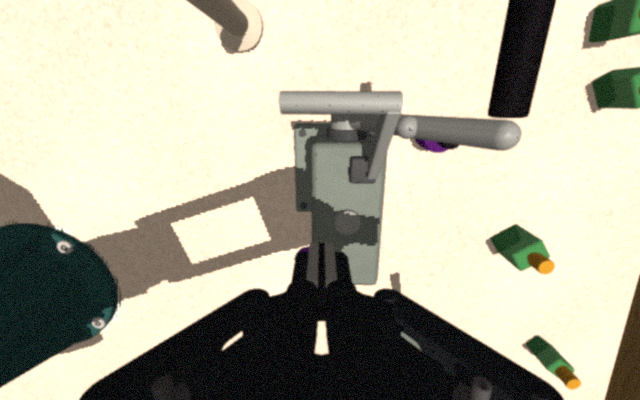

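```bash
python3 - <<'E'
from plant import ctrl
from h import *
o=ctrl.observe();c=ctrl.calibration("wrist");s=ctrl.calibration("scene")
print(tri((c,(321,243)),(s,(361,162.7))))
for z in (240,250,260,265,270,280): print(z,proj(c,np.array([*o["tcp_pos"][:2],z])),proj(s,np.array([*o["tcp_pos"][:2],z])))
E
```

```text
(array([489.503, 169.057, 274.93 ]), [2.6204473226453606, 2.6204473226453815])
240 [319.832 226.829] [359.698 173.587]
250 [319.763 233.245] [359.958 170.671]
260 [319.687 240.346] [360.22  167.726]
265 [319.646 244.189] [360.353 166.242]
270 [319.602 248.248] [360.485 164.75 ]
280 [319.507 257.096] [360.753 161.744]
```

```bash
python3 - <<'E'
from plant import ctrl
from h import *
c1=np.load("c1.npy",allow_pickle=True).item()
R=Rt()
for dz in (0,13,20,30,40,50):
  print(dz,[proj(c1,np.array([480,215,400.])+R[:,2]*s*42.5+R[:,1]*w+[0,0,dz]).round(1).tolist() for s in(-1,1) for w in (-11,11)])
im=cv2.imread("pics/w1.png");cv2.imwrite("pics/w1f.png",cv2.convertScaleAbs(cv2.resize(im[230:400,180:460],(800,486),interpolation=2),alpha=3.5))
im=cv2.imread("pics/w3.png");cv2.imwrite("pics/w3f.png",cv2.convertScaleAbs(cv2.resize(im[220:340,240:400],(800,600),interpolation=2),alpha=2.5))
E
```

```text
0 [[258.4, 240.5], [256.1, 211.2], [380.4, 240.4], [382.5, 211.0]]
13 [[254.3, 249.8], [251.6, 218.8], [384.2, 249.7], [386.7, 218.6]]
20 [[251.8, 255.3], [249.0, 223.3], [386.5, 255.2], [389.2, 223.2]]
30 [[248.0, 263.9], [244.8, 230.4], [390.1, 263.7], [393.1, 230.3]]
40 [[243.7, 273.5], [240.1, 238.4], [394.2, 273.3], [397.5, 238.3]]
50 [[238.9, 284.3], [234.8, 247.4], [398.7, 284.1], [402.4, 247.3]]
```

View pics/w1f.png

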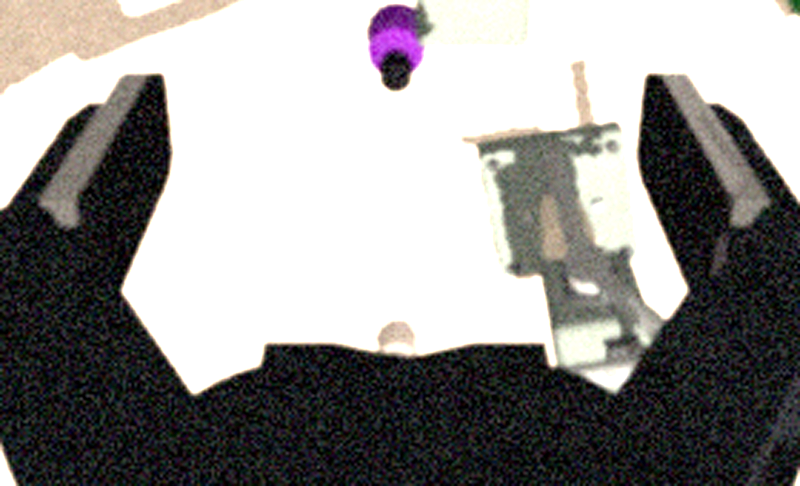

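View pics/w3f.png

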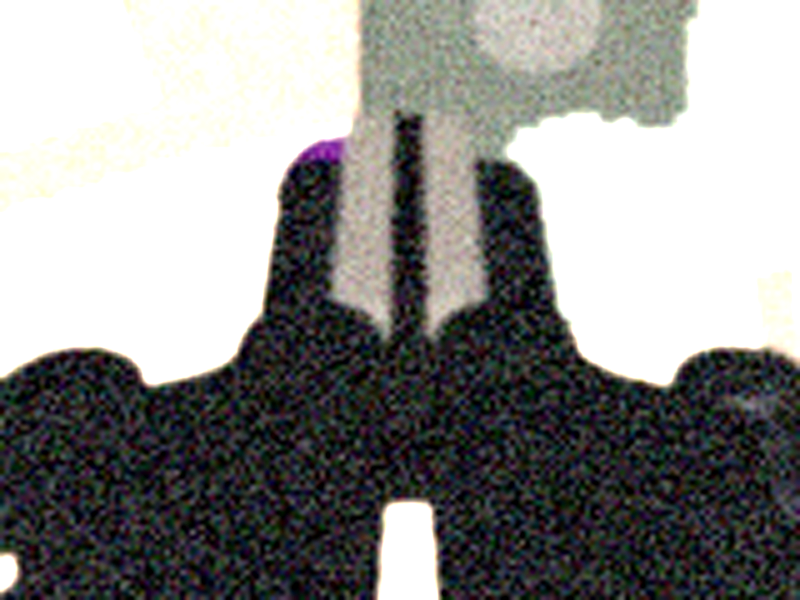

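The push missed. Scene and wrist views put the closed fingertips about 36 mm higher along the tool than the reported TCP, so the fingers passed over the bar. I'll correct for that offset and repeat the push with force checks.

```bash
cat >> h.py <<'E'
OFF=36.
E
python3 - <<'E'
from plant import ctrl
from h import *
R=Rt();py=R[:,1];pz=np.array([0,0,1.]);D=-OFF*pz
bar=np.array([498,247,254.]);piv=bar-49.5*py;piv[2]=205
o=ctrl.observe();p=o["tcp_pos"].copy();p[2]=300-36+36
ctrl.movel(p,rate=200);ctrl.movel(bar+34*py+[0,0,46],rate=250)
b=ctrl.observe()
p=bar+34*py-12*pz+D
for z in np.linspace(0.25,1,4):
    s=bar+34*py+[0,0,46];ctrl.movel(s+(p-s)*z,rate=150)
    o=ctrl.observe();f=o["ft_force"]-b["ft_force"];print(o["tcp_pos"],f)
    if np.linalg.norm(f)>8: raise SystemExit("contact")
b=o
for a in np.linspace(45,22.5,3)*np.pi/180:
    t=piv+(70*np.sin(a)+17)*py+(70*np.cos(a)-12)*pz+D
    ctrl.movel(t,rate=80)
    o=ctrl.observe();f=o["ft_force"]-b["ft_force"];print(round(np.rad2deg(a)),o["tcp_pos"],f)
    if np.linalg.norm(f)>12: break
print(o["time"])
c=ctrl.calibration("wrist");np.save("c4.npy",c,allow_pickle=True)
w=cv2.resize(ctrl.camera("wrist"),(480,300));s=cv2.resize(ctrl.camera("scene")[130:270,320:440],(257,300),interpolation=2)
cv2.imwrite("pics/v2.png",cv2.convertScaleAbs(np.hstack([w,s]),alpha=1.8))
E
```

```text
[500.799 279.169 275.802] [ 0.554 -0.52  -0.067]
[501.393 280.226 253.246] [0.497 0.059 1.131]
[501.495 280.665 229.923] [ 0.165 -0.361  0.585]
[501.51  280.77  206.434] [-0.043 -0.579 -1.05 ]
45 [500.135 263.28  207.247] [-0.203  0.343  0.434]
34 [498.875 252.883 215.735] [-0.487  0.168  1.219]
22 [497.392 240.766 221.908] [-0.012  0.351  1.15 ]
12.0083
```

View pics/v2.png

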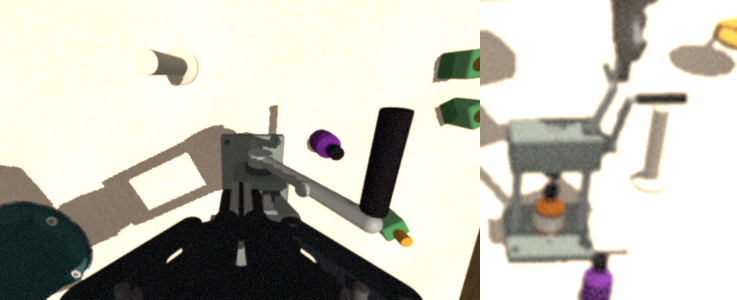

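```bash
python3 - <<'E'
from plant import ctrl
from h import *
R=Rt();py=R[:,1];pz=np.array([0,0,1.]);D=-OFF*pz
bar=np.array([498,247,254.]);piv=bar-49.5*py;piv[2]=205
b=ctrl.observe()
T=[(a,0) for a in np.linspace(11.25,-45,6)]+[(-45,-2),(-45,-4),(-45,-6),(-45,-8),(-45,-10)]
for a,e in T:
    r=np.deg2rad(a)
    t=piv+(70*np.sin(r)+17+e)*py+(70*np.cos(r)-15)*pz+D
    ctrl.movel(t,rate=80)
    o=ctrl.observe();f=o["ft_force"]-b["ft_force"];print(a,e,o["tcp_pos"],f)
    if np.linalg.norm(f)>6: break
print(o["time"])
w=cv2.resize(ctrl.camera("wrist"),(480,300));s=cv2.resize(ctrl.camera("scene")[130:270,320:440],(257,300),interpolation=2)
cv2.imwrite("pics/v3.png",cv2.convertScaleAbs(np.hstack([w,s]),alpha=1.8))
E
```

```text
11.25 0 [495.83  227.637 222.624] [-0.018 -1.24  -0.915]
0.0 0 [494.45  214.069 224.061] [ 0.23  -1.193 -0.258]
-11.25 0 [492.804 200.526 222.52 ] [ 1.069 -1.461 -0.354]
-22.5 0 [491.293 187.489 218.389] [ 0.248 -0.605 -0.249]
-33.75 0 [489.897 175.503 211.822] [ 0.719 -0.218 -0.33 ]
-45.0 0 [489.823 166.317 203.313] [ 2.267  5.202 -1.039]
-45 -2 [489.906 166.132 203.333] [ 2.299 10.453 -1.445]
14.3
```

View pics/v3.png

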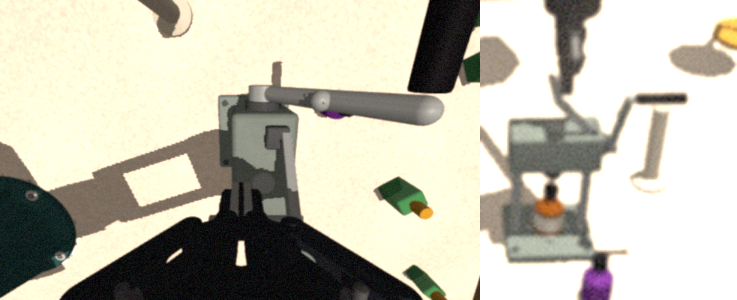

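```bash
cat >> h.py <<'E'
H0=np.array([584.5,263.4,283.5])
_px=Rt()[:,2]*0+np.array([np.cos(YAW),np.sin(YAW),0])
PIV=H0-130*np.sin(.5)*_px; PIV[2]=H0[2]-130*np.cos(.5)
def hpose(th,tilt,r=130.,depth=2.):
    a=.5-th; H=PIV+r*(np.sin(a)*_px+np.cos(a)*np.array([0,0,1.]))
    R=Rt(tilt); return H+(OFF+19+depth)*R[:,0],R
E
python3 - <<'E'
from plant import ctrl
from h import *
for k in (0,.25,.5,.75,1,1.05): 
    p,R=hpose(k,.3-.6*k);print(k,p,ctrl.ik(p,R))
R=Rt();py=R[:,1];o=ctrl.observe();p=o["tcp_pos"].copy()
ctrl.movel(p+6*py,rate=100);ctrl.movel(p+6*py+[0,0,110],rate=250)
ctrl.grip(1.0)
p,R=hpose(0,.3);up=p-100*R[:,0]
ctrl.movep(up,R)
o=ctrl.observe();b=o;print(o["time"],o["tcp_pos"]);
w=ctrl.camera("wrist")
for k in (60,30,0):
    ctrl.movel(p-k*R[:,0],R,rate=120);o=ctrl.observe();f=o["ft_force"]-b["ft_force"];print(o["tcp_pos"],f)
    if np.linalg.norm(f)>8: break
w2=ctrl.camera("wrist");s=ctrl.camera("scene")[110:270,320:440]
print(ctrl.observe()["time"])
cv2.imwrite("pics/v4.png",cv2.convertScaleAbs(np.hstack([cv2.resize(w2,(520,325)),cv2.resize(s,(244,325),interpolation=2)]),alpha=1.8))
E
```

```text
0 [567.753 265.216 229.046] [0.257 0.542 1.163 0.107 1.717 0.366]
0.25 [546.045 267.569 239.013] [0.302 0.417 1.316 0.06  1.547 0.404]
0.5 [522.538 270.118 242.414] [ 0.36   0.302  1.471 -0.     1.368  0.468]
0.75 [499.031 272.667 239.013] [ 0.435  0.206  1.625 -0.083  1.183  0.569]
1 [477.322 275.02  229.046] [ 0.528  0.135  1.777 -0.211  0.996  0.731]
1.05 [473.347 275.451 226.318] [ 0.55   0.125  1.807 -0.244  0.959  0.773]
16.6833 [597.295 261.967 323.49 ]
[584.814 263.055 287.651] [ 0.201 -0.552 -0.122]
[576.703 264.241 258.244] [-0.405 -0.849 -0.571]
[567.986 265.262 229.488] [ 0.777 -0.769 -1.174]
18.1167
```

View pics/v4.png

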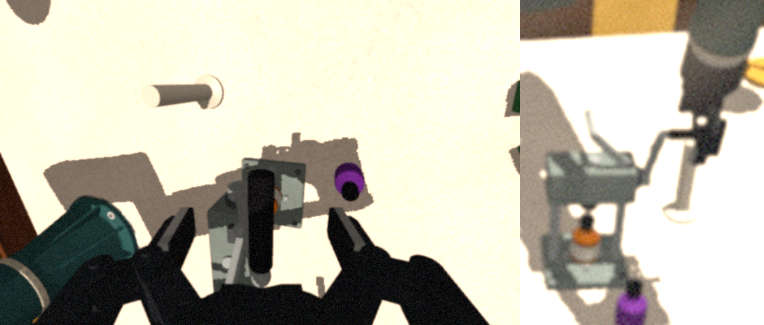

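```bash
python3 - <<'E'
from plant import ctrl
from h import *
b=ctrl.observe()
ctrl.grip(0.0);o=ctrl.observe();print(o["opening"],o["ft_force"]-b["ft_force"],o["tcp_pos"])
for k in (.1,.2,.3):
    p,R=hpose(k,.3-.6*k);ctrl.movel(p,R,rate=60);o=ctrl.observe();print(k,o["tcp_pos"]-p,o["ft_force"]-b["ft_force"],o["opening"])
    if np.linalg.norm(o["ft_force"]-b["ft_force"])>40: break
print(o["time"])
w2=ctrl.camera("wrist");s=ctrl.camera("scene")[110:270,320:440]
cv2.imwrite("pics/v5.png",cv2.convertScaleAbs(np.hstack([cv2.resize(w2,(520,325)),cv2.resize(s,(244,325),interpolation=2)]),alpha=1.8))
E
```

```text
0.16701882555445433 [-0.484 -0.506 -0.482] [567.757 265.231 229.29 ]
0.1 [ 0.931 -0.073 -0.047] [ 5.282 -1.063 -4.286] 0.1647570504299162
0.2 [ 1.116 -0.016  0.354] [ 5.336 -1.692 -2.875] 0.15992344984701373
0.3 [1.276 0.014 0.759] [ 5.245 -1.887  0.65 ] 0.16668509365166057
19.7
```

View pics/v5.png

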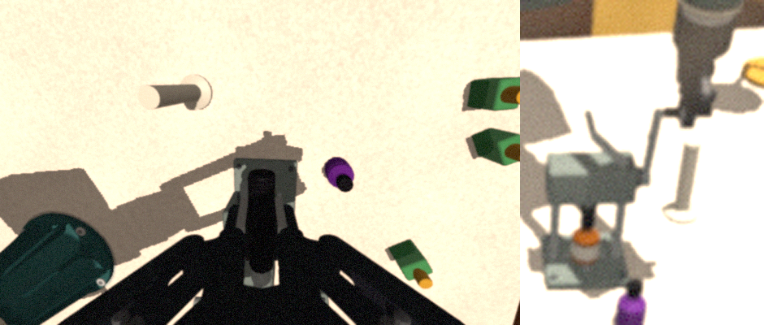

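The handle is gripped (opening 0.167, about 14–16 mm), the lever is moving freely and the catch is still over. I'll carry on to the stop.

```bash
python3 - <<'E'
from plant import ctrl
from h import *
F0=np.array([0,0,0.])
for k in (.4,.5,.6,.7,.8,.9,.95,1.0,1.01,1.02,1.03,1.04,1.05,1.06):
    p,R=hpose(k,max(.3-.6*k,-.3));ctrl.movel(p,R,rate=60);o=ctrl.observe();f=o["ft_force"];a=.5-k
    tan=-np.cos(a)*_px+np.sin(a)*np.array([0,0,1.]) if 0 else None
    print(k,o["tcp_pos"]-p,f,o["opening"])
    if np.linalg.norm(f)>32: break
print(o["time"])
w2=ctrl.camera("wrist");s=ctrl.camera("scene")[110:270,320:440]
cv2.imwrite("pics/v6.png",cv2.convertScaleAbs(np.hstack([cv2.resize(w2,(520,325)),cv2.resize(s,(244,325),interpolation=2)]),alpha=1.8))
E
```

```text
0.4 [ 2.474 -0.076  0.806] [ 8.607 -2.19  -0.449] 0.16332550273445212
0.5 [ 2.648 -0.015  1.375] [ 9.409 -2.972  2.382] 0.1623775586675682
0.6 [2.841 0.008 2.001] [ 8.337 -2.245  5.871] 0.16760536703932924
0.7 [3.136 0.058 2.628] [ 5.837 -3.932  9.223] 0.16213599166649598
0.8 [ 4.45  -0.019  3.344] [ 8.773 -5.653  9.506] 0.16288096248066675
0.9 [3.643 0.081 3.008] [ 7.17  -4.396 11.509] 0.16275140136201788
0.95 [4.38  0.025 3.523] [ 8.595 -5.211 12.076] 0.1669839668943574
1.0 [5.031 0.006 4.119] [ 8.926 -7.137 14.164] 0.16057535166351466
1.01 [ 5.75  -0.045  4.503] [ 8.135 -6.663 15.84 ] 0.16799017709666525
1.02 [ 6.099 -0.094  4.718] [ 8.265 -7.961 15.378] 0.164406662277167
1.03 [ 6.417 -0.109  4.933] [ 9.148 -7.922 15.95 ] 0.16429081697071768
1.04 [ 6.735 -0.105  5.203] [ 8.151 -8.25  16.958] 0.16734610583280574
1.05 [5.726 0.025 4.166] [ 9.71  -6.706 13.295] 0.16429087974897325
1.06 [ 6.806 -0.036  4.82 ] [11.646 -9.015 14.169] 0.1648147781272628
23.65
```

View pics/v6.png

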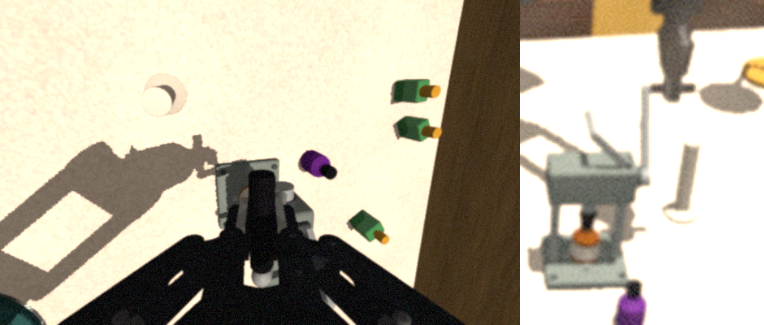

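```bash
cat >> h.py <<'E'
def ang(o,depth=2.):
    H=np.array(o["tcp_pos"])-(OFF+19+depth)*np.array(o["tool_rot"])[:,0];d=H-PIV
    return .5-np.arctan2(d@_px,d[2]),np.hypot(d@_px,d[2])
E
python3 - <<'E'
from plant import ctrl
from h import *
print(ang(ctrl.observe()))
for k in (1.08,1.10,1.12,1.14,1.16,1.18,1.2):
    p,R=hpose(k,-.3);ctrl.movel(p,R,rate=60);ctrl.dwell(.15);o=ctrl.observe();f=o["ft_force"]
    a=.5-ang(o)[0];tan=np.cos(a)*_px-np.sin(a)*np.array([0,0,1.])
    print(k,ang(o),f,"tang",f@tan,o["opening"])
    if f@tan>32: break
print(o["time"])
w2=ctrl.camera("wrist");s=ctrl.camera("scene")[110:270,320:440]
cv2.imwrite("pics/v7.png",cv2.convertScaleAbs(np.hstack([cv2.resize(w2,(520,325)),cv2.resize(s,(244,325),interpolation=2)]),alpha=1.8))
E
```

```text
(np.float64(1.0009106173491245), np.float64(130.86495560573866))Traceback (most recent call last):
  File "<stdin>", line 6, in <module>
NameError: name '_px' is not defined
```

```bash
python3 - <<'E'
from plant import ctrl
from h import *
from h import _px
for k in (1.09,1.11,1.13,1.15,1.17,1.19,1.21):
    p,R=hpose(k,-.3);ctrl.movel(p,R,rate=60);ctrl.dwell(.15);o=ctrl.observe();f=o["ft_force"]
    a=.5-ang(o)[0];tan=np.cos(a)*_px-np.sin(a)*np.array([0,0,1.])
    print(k,ang(o),f,"tang",f@tan,o["opening"])
    if f@tan>28: break
print(o["time"])
w2=ctrl.camera("wrist");s=ctrl.camera("scene")[110:270,320:440]
cv2.imwrite("pics/v7.png",cv2.convertScaleAbs(np.hstack([cv2.resize(w2,(520,325)),cv2.resize(s,(244,325),interpolation=2)]),alpha=1.8))
E
```

```text
1.09 (np.float64(1.0038314565555975), np.float64(130.85597039333973)) [ 19.054 -12.629  17.134] tang 26.05275126185985 0.16277803576748728
1.11 (np.float64(1.0058492901628775), np.float64(130.85760026562735)) [ 22.225 -15.321  19.831] tang 30.381617215721846 0.16753513030014267
24.95
```

View pics/v7.png

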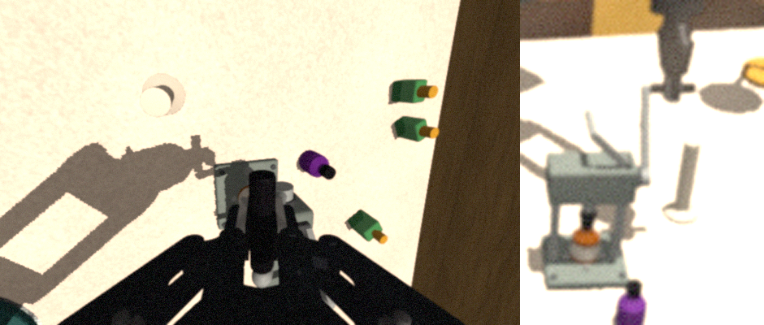

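```bash
python3 - <<'E'
from plant import ctrl
from h import *
ctrl.dwell(1.0)
o=ctrl.observe();print(o["time"],ang(o),o["ft_force"],o["opening"])
s=ctrl.camera("scene")
cv2.imwrite("pics/v8.png",cv2.convertScaleAbs(cv2.resize(s[135:285,220:420],(800,600),interpolation=2),alpha=1.5))
E
```

```text
26.05 (np.float64(1.005986943678809), np.float64(130.8406676387227)) [ 23.081 -15.526  19.966] 0.16605338338862133
```

View pics/v8.png

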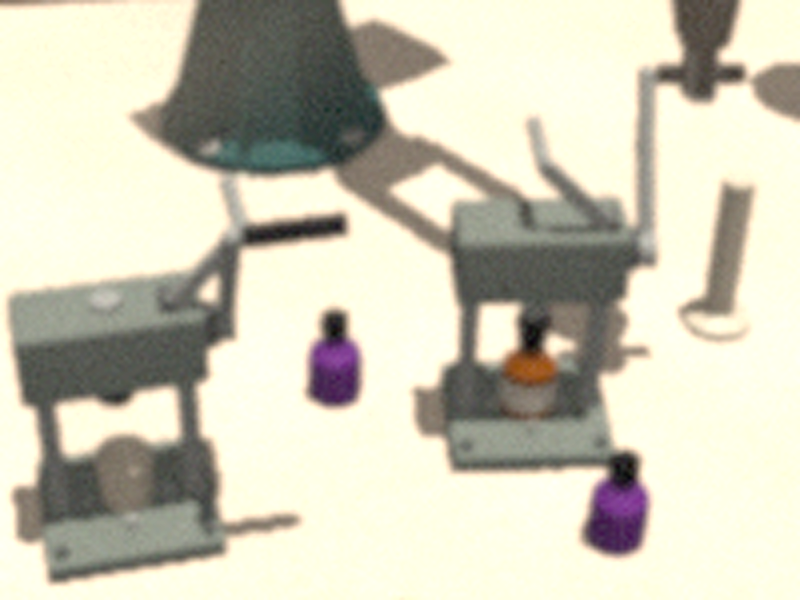

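In the close-up the pad sits on the stopper at crop (533,330), and the bottle stands in the nest. The catch is fully over at (560,175). The lever is forward with the gripper on its handle at (700,75), and everything else is where it was. Handing in.

```bash
python3 -c "
from plant import ctrl
ctrl.close_job();print(ctrl.observe()['time'])"
```

```text
the job is handed in; nothing more can be done
the job is handed in; nothing more can be done
```

The job is done and handed in at about 26 s of the 48 s. The bottle was in the left press, so I flipped that press's catch over to its stop, gripped the lever handle and pulled it to the front stop. The gripper was still holding the handle there at hand-in.

**Last checks:**
- **Lever:** the estimated angle stayed at 1.00–1.006 rad while the pull rose to about 30 N, so it is at its stop. It held there for a further second.
- **Grip:** the gripper opening stayed at 0.166, closed on the bar.
- **Pictures:** the last one shows the pad on the stopper, the bottle in its nest and the catch fully over. The cup, the other press and the purple look-alikes had not moved.

**What went wrong or disagreed:**
- **First catch push:** it missed the catch bar without touching anything. The pictures showed the closed fingertips about 36 mm short of the reported tool point. I corrected for that and the second push worked.
- **Catch bar tip height:** my first measurement from the wrist camera gave 223 mm, because I had misread the pixel. The scene and top cameras gave 252 mm, and the corrected wrist pixel agreed with that.

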